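Unload the leak-test fixture

TASK

Unload the finished valve body from the test fixture: slide the safety catch fully aside, press the release button it uncovered all the way in with the fingers so that the clamp swings away, then lift the valve body out and set it down upright (not dropped) in the low steel tray. After that shut the empty clamp by pressing the long bar fully down at its middle with the fingers, so that both ends go down level, and finally slide the catch fully home over the button. Leave the other things on the bench where they are.

Things in the scene. Friction and masses are not known exactly. Their poses are not given: they have to be found in the camera images.
- fixture: Grey test fixture, fixed to the bench: base plate 145 x 280 mm, its top 20 mm above the bench. Origin on the bench under the fixture; x points to its back, y to its left along the long side, z up. At its front is the long bar, back left the clamp and valve body, back right the button under its catch.
- catch (a joint): Safety catch: flat aluminium shutter 40 mm wide (fixture y) x 44 mm over the button, top of the plate 52 mm above the bench, running on a rail behind the button. 0 = home, covering the button; 0.055 m = fully aside, button free. It slides along the fixture's -y (to the right), about 1.2 N of friction, and stays where it is left.
- catch_tab (a point): On the catch's black finger tab, an upright block on the shutter, 12 mm thick (fixture y), 28 mm long (fixture x), from 52 to 80 mm above the bench; this point is on its centre line, 68 mm above the bench. It moves with the catch; at home it stands straight above the button.
- release_button (a joint): Round steel release button: 0 = up, 0.012 m = fully in. About 4 N presses it; it stays in until the bar is pressed. It moves straight down. Pressing it in swings the clamp open and raises the bar by the same 12 mm.
- button_top (a point): Centre of the button's flat top, 25 mm diameter, 45 mm above the bench when up and 33 mm when fully in. With the catch fully aside, the catch plate's edge is 35 mm to the right of this centre; the catch's rail, 44 mm high, begins 35 mm behind it and its 54 mm high end stop 30 mm to the left, 32 mm behind.
- clamp_jaw (a joint): Dark steel swing clamp, turned only by button and bar: 0 = shut, arm straight over the nest; 1.57 rad = open, swung level to the fixture's left and clear of the valve body. Its pivot post stands 60 mm behind the nest.
- jaw_tip (a point): Middle of the clamp arm's end; the arm lies 75 to 95 mm above the bench, is 20 mm wide and shut ends 10 mm in front of the nest's centre.
- bar_lift (a joint): Height of the long reset bar: 0 = down (clamp shut, button up), 0.012 m = up (clamp open, button in). About 4 N at the middle presses it down; it stays.
- reset_bar (a joint): Tilt of the long bar about its middle, rad, 0 = level; it springs back to level. Stiffness 9 N m/rad, so a press far from the middle or very hard lowers one end before the other.
- bar_middle (a point): Middle of the long bar's flat top. The aluminium bar is 200 mm long (fixture y), 22 mm wide, 8 mm thick, at the fixture's front; its top is 50 mm above the bench when down and 62 mm when up.
- valve_middle (a point): Centre (half-way up) of the turned steel valve body, an upright barrel 30 mm in diameter, 46 mm high, 160 g. At first it stands in the fixture on a seat 26 mm above the bench, between three small pins 8 mm high, under the clamp. Its z axis is its length.
- steel_tray: Low bare steel tray, 120 (x) x 110 (y) mm, rim 14 mm high, walls 3 mm, floor 3 mm thick, fixed; origin at the centre of its underside. Empty. (The taller brown card box beside it is not the one.)
- lever_stand: Tall lever press, fixed, not to be used: an obstacle at the back of the bench between fixture and trays. Its lever reaches forward to world x = 0.55 at y = 0, 0.29 to 0.39 m high, its clear guard to x = 0.50, y = 0.11, up to 0.17 m high: pass from side to side nearer the robot than that. Origin on the bench under it.
- loupe: Black eye loupe, 39 mm diameter, 34 mm high, stands loose just left of the fixture: leave alone.
- tape: Roll of tape, 100 mm, 25 mm high, lies loose behind the fixture: leave alone.
- gauge_block: Small steel gauge block, 35 x 30 x 9 mm, loose between the fixture and the trays: leave alone.
- vee_block: Steel V-block, 45 x 40 x 34 mm, loose behind the trays: leave alone.
- hex: Black hex key, 74 mm long, loose on the right: leave alone.
Things that resemble listed ones, but are neither listed nor needed, are in the scene too. What is shaped like the part that bears valve_middle but green is not meant.

How it is judged (in metres and radians):
On the way, in this order (a step that is already met when the one before it is completed fails the run):
1. the catch is slid fully aside, the button still up (value of joint catch above 0.045 m and value of joint release_button below 0.002 m), for 0.05 s.
2. the fingers press the uncovered button fully in and the clamp swings open (value of joint release_button above 0.0105 m and value of joint clamp_jaw above 1.3 rad and value of joint catch above 0.04 m and contact force between the fingers and release_button above 0.5 N), for 0.05 s.
3. the valve body stands upright and released in the steel tray (not (x of valve_middle in the frame of steel_tray above 0.045 m or x of valve_middle in the frame of steel_tray below -0.045 m) and not (y of valve_middle in the frame of steel_tray above 0.04 m or y of valve_middle in the frame of steel_tray below -0.04 m) and height (world z) of valve_middle below 0.033 m and angle between valve_middle's own z axis and vertical below 0.1 rad and linear speed of valve below 0.03 m/s and contact force between the fingers and valve below 0.1 N), for 0.2 s.
4. the fingers press the bar fully down and the clamp is shut (value of joint each of bar_lift, release_button below 0.002 m and value of joint clamp_jaw below 0.25 rad and contact force between the fingers and reset_bar above 0.5 N), for 0.05 s.
5. the catch is slid fully home over the button (value of joint catch below 0.006 m and value of joint release_button below 0.002 m), for 0.05 s.
At the end, for the whole second after the job is handed in: The valve body stands upright (within 0.1 rad), still and released, on the floor of the steel tray; the bar is down and the button up (each within 2 mm), the clamp is shut (within 0.25 rad) over the empty nest, and the catch is home over the button (within 6 mm) (all of step 3 and all of step 5 and value of joint bar_lift below 0.002 m and value of joint clamp_jaw below 0.25 rad); the robot touches nothing.
It fails at once if the long bar is tipped: one end more than 7 mm below the other (value of joint reset_bar above 0.035 rad or value of joint reset_bar below -0.035 rad).
It fails at once if the valve body is dropped or thrown (it moves faster than 0.5 m/s with no finger on it) (linear speed of valve above 0.5 m/s and contact force between the fingers and valve below 0.05 N).
It fails at once if one of the loupe, tape, gauge block, V-block or hex key is moved more than 20 mm (distance of any of loupe, tape, gauge_block, vee_block, hex from where it was at the start of the episode above 0.02 m).
It also fails if it takes over 72 s, if anything falls off the work surface, if the arm or the gripper's body presses on something with over 40 N, if the wrist force passes 120 N, or if a joint passes its speed limit or range.

ROBOT

A 7-joint arm with a two-finger parallel gripper is mounted at the origin on a cart in front of the work surface, level with it; the furniture and walls round the work are solid. World frame = base frame: x ahead of the robot, y to its left, z up, the work surface at z = 0. Lengths are in mm, angles in rad, forces in N, time in s.
With the tool pointing down it reaches from about 425 to 875 mm from the base axis. Payload 9.9 kg.
Tool frame: the origin (TCP) lies midway between the tips of the shut fingers; the grasp point (between the pads) lies 19 mm behind it (ctrl.pinch_z is the distance from the TCP to the grasp point, in mm); z points along the fingers, y is the direction in which the jaws open and shut (so a half turn about z gives the same grasp; the last joint's range is limited). The gripper opens to 85 mm and grips with 20 to 120 N. Pads are 22 mm wide; open, the fingers measure 114 mm over their backs; the gripper's body (76 mm by 85 mm) begins 54 mm behind the grasp point. The pads swing forward as they close: fully open they stand 13 mm farther back than shut.
Start: joints at [1.126, 0.576, 0.025, 1.437, -0.015, 1.129, -0.057], TCP at [238.295, -631.541, 231.289] pointing down, gripper open.
Joint ranges: [-2.76, 2.76], [-0.34, 2.15], [-1.52, 1.57], [0.19, 2.46], [-1.09, 4.23], [0.17, 1.99], [-2.82, 2.82]. Speed limits (rad/s): [2.22, 2.22, 3.01, 3.01, 3.14, 3.14, 3.14].

INTERFACE

Orientations are given as a unit quaternion [x, y, z, w].
In Python, from bench import status, snapshot, camera_info, ticket, ctrl gives the robot as it stands. The module is installed in compiled form; this text tells all that it offers.
- The arm moves only by the shell command python3 -m crank 'ROWS'. ROWS is a JSON object of lists of equal length, an entry for each row: "travel": the shift along the world's x, y, z in m, a list of three; "spin": the turn about the world's z in rad; "jaw": the finger opening in m, from 0 to 0.0854. In form: {"travel": [[dx, dy, dz], ...], "spin": [spin, ...], "jaw": [jaw, ...]}. A call has 1 to 10 rows; each row is the pose to reach, as a shift and turn from the pose commanded when the call began; what a row does not reach only later rows make up. A row lasts 1/10 s, in which the tool goes at most 50 mm and 8.59 degrees, less where a joint would pass 70% of its speed; a pose out of reach is approached as far as the arm can. A call with a gripper value outside its range is refused whole. The fingers move at their own pace and stop on an object; the grip force is fixed at half the most. Time passes only in rows, so rows that repeat a pose let the fingers close. It gives the time, the measured TCP pose, the force and the opening at its end, in the units of the state.
- status.read_state(): the state, without advancing time (a new reading comes with each control period).
- snapshot(name): name is "side" or "top" or "wrist"; returns the picture (420x560x3 uint8, blue, green, red); there is no depth.
- camera_info(name): a dict with "mtx" (3x3 intrinsics, pixels), "R" (3x3) and "t" (3): a world point X has camera coordinates R X + t. Camera axes: x right, y down, z forward; pixel columns grow to the right and rows downward; lengths in mm; the calibration is good to about 2 mm. A picture is of the moment at which its call begins: read the wrist's pose just before it. camera_info takes no time and is no camera call; for the wrist camera it gives the pose at the moment of the call.
- ticket.close_job(): hands the job in, once; it reports no verdict.
The state is a dict: "clock": time; "q": joint angles; "joint_vel": joint speeds; "effort": joint torques, N m; "ee_pos": TCP position; "tcp_rot": TCP orientation; "wrist_force": force on the tool from outside, world axes, zero at the start; "torque": the same for the moment, N m; "finger_gap": finger opening in mm.
Only numpy, scipy, OpenCV 4.12 (cv2) and the standard library are available. Lean on these libraries where they do the work, as an engineer would, in place of code of your own. Each camera call takes 0.05 s, during which the arm holds its last target.

## Working session

There is one attempt and no reset: what is moved stays moved. The work goes in short steps, Python scripts to look and compute and a shell command to move; the robot and the scene stay as the last step left them, time stands still between calls to the robot, and variables do not carry over. Pictures are saved under pics/ and viewed, and the job is handed in when it is done.

```bash
mkdir -p pics; python3 - <<'E'
from bench import status, snapshot, camera_info, ctrl
import cv2
print(status.read_state(), ctrl.pinch_z)
for n in ["side","top","wrist"]:
    i=camera_info(n); print(n,i)
    cv2.imwrite(f"pics/{n}0.png",snapshot(n))
E
```

```text
{'clock': 0.0, 'q': array([ 1.12623658,  0.57653472,  0.02482539,  1.43793732, -0.01498903,
        1.12897554, -0.056515  ]), 'joint_vel': array([ 4.70908603e-04, -1.35957413e-03,  6.64049535e-05, -6.40793431e-04,
        3.23222493e-04,  1.70218294e-04, -9.26311718e-04]), 'effort': array([ 2.47392936e-04, -7.65752506e+01,  2.25062102e+00, -2.85970312e+01,
        1.54412363e-02,  1.28063545e-02,  1.17906256e-05]), 'ee_pos': array([ 238.11399703, -631.1143042 ,  230.43013665]), 'tcp_rot': array([ 9.83771764e-01,  1.79422459e-01, -1.92646659e-04, -8.12781447e-04]), 'wrist_force': array([-0.41245378,  0.14462355, -0.19813781]), 'torque': array([ 0.00069538,  0.0054853 , -0.01297362]), 'finger_gap': 85.56443897204856} 18.700000000000003
side {'mtx': array([[545.94151397,   0.        , 275.51700748],
       [  0.        , 545.94151397, 202.29387845],
       [  0.        ,   0.        ,   1.        ]]), 'R': array([[-0.98494631, -0.17175273, -0.01953885],
       [-0.06898582,  0.49419801, -0.86660792],
       [ 0.15849833, -0.85221437, -0.49860701]]), 't': array([ 516.70499951,  125.91887348, 1481.93889239])}
top {'mtx': array([[474.96345677,   0.        , 278.67014409],
       [  0.        , 474.96345677, 216.54655127],
       [  0.        ,   0.        ,   1.        ]]), 'R': array([[-0.02625578, -0.9996079 ,  0.00973   ],
       [-0.99383853,  0.02505329, -0.107969  ],
       [ 0.10768289, -0.01250486, -0.99410665]]), 't': array([ -58.10882802,  569.67811793, 1476.70468597])}
wrist {'mtx': array([[300.90206224,   0.        , 279.52905943],
       [  0.        , 300.90206224, 205.7311713 ],
       [  0.        ,   0.        ,   1.        ]]), 'R': array([[ 0.35334032, -0.93549344, -0.00162667],
       [-0.90029678, -0.34051783,  0.27113339],
       [-0.25419742, -0.09433787, -0.96254041]]), 't': array([-674.22692623,  -35.73299726,  378.03440608])}
```

View pics/side0.png

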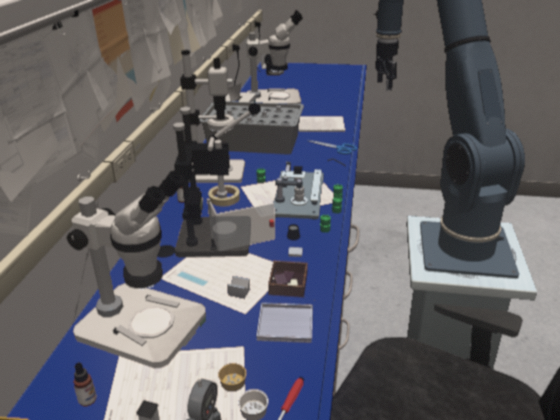

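View pics/top0.png

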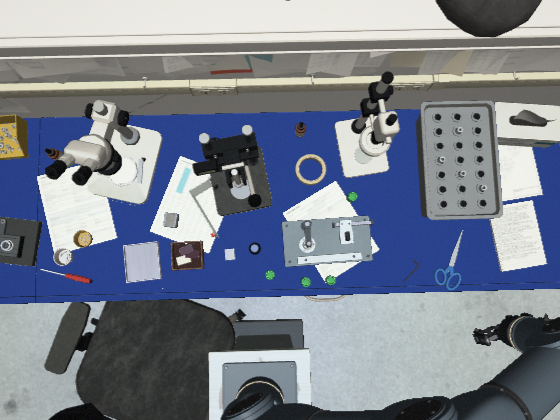

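View pics/wrist0.png

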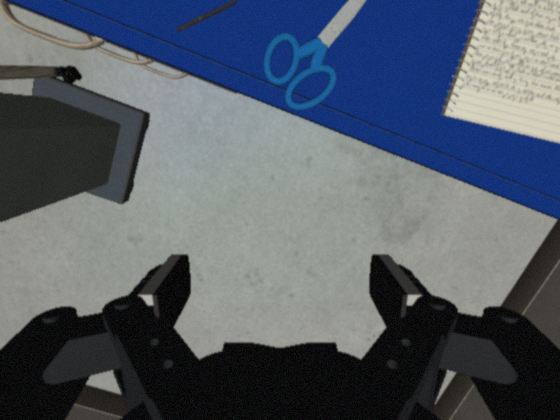

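The top view shows the fixture at about (327,242), the steel tray at (142,262) with the card box beside it at (187,254), the loupe at (255,248), and four green decoys. I'll enlarge the fixture next.

```bash
cat > h.py <<'E'
import numpy as np, cv2
from bench import camera_info
def ray(n,uv,info=None):
    i=info or camera_info(n); R=np.array(i["R"]);t=np.array(i["t"])
    d=R.T@np.linalg.inv(i["mtx"])@np.array([uv[0],uv[1],1.]); return -R.T@t,d
def onz(n,uv,z,info=None):
    c,d=ray(n,uv,info); return c+d*(z-c[2])/d[2]
def proj(n,X,info=None):
    i=info or camera_info(n); p=np.array(i["mtx"])@(np.array(i["R"])@np.array(X)+np.array(i["t"])); return p[:2]/p[2]
E
python3 - <<'E'
import cv2
from h import *
t=cv2.imread("pics/top0.png"); s=cv2.imread("pics/side0.png")
a=cv2.resize(t[180:290,260:400],None,fx=5.5,fy=5.4,interpolation=cv2.INTER_CUBIC)
b=cv2.resize(s[150:230,255:355],None,fx=7,fy=7,interpolation=cv2.INTER_CUBIC)
cv2.imwrite("pics/topc.png",a);cv2.imwrite("pics/sidec.png",b)
for nm,uv,z in [("fix",(327,242),20),("tray",(142,262),3),("loupe",(255,248),34),("box",(187,254),30),("gauge",(230,254),9)]:
    print(nm,onz("top",uv,z).round(0))
E
```

```text
fix [ 484. -225.   20.]
tray [436. 367.   3.]
loupe [470.   4.  34.]
box [457. 218.  30.]
gauge [454.  85.   9.]
```

View pics/topc.png

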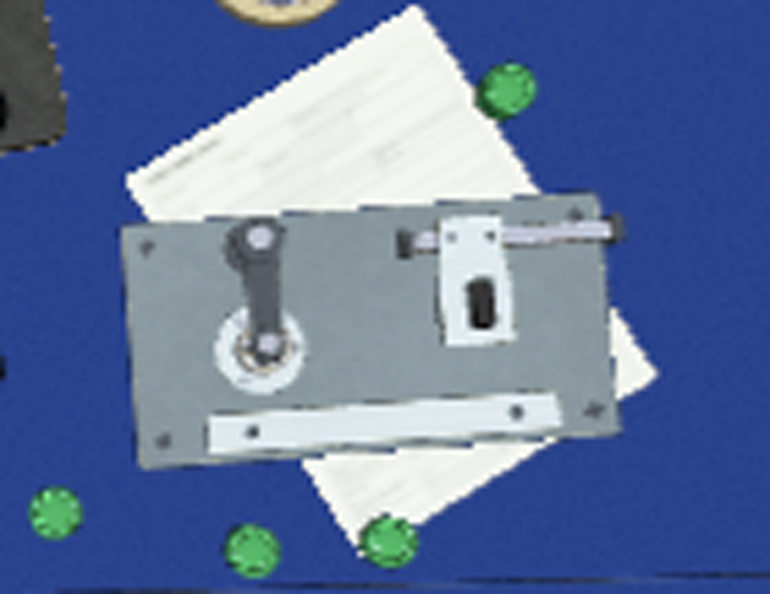

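View pics/sidec.png

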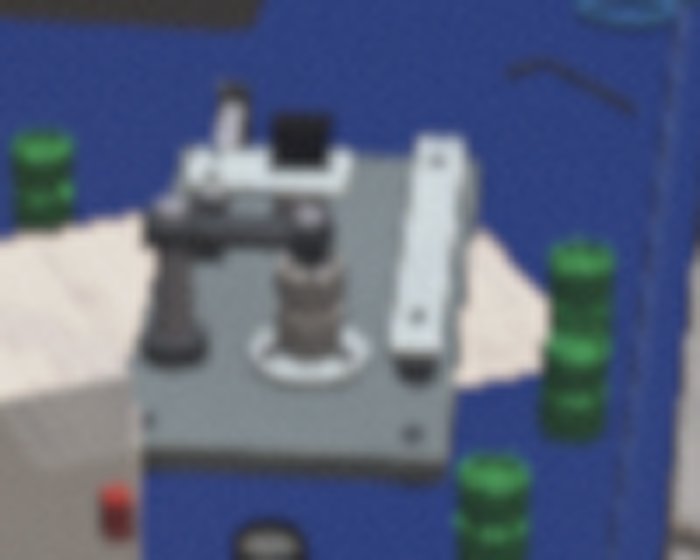

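```bash
python3 - <<'E'
from h import *
f=lambda u,v:(260+(u+.5)/5.5-.5,180+(v+.5)/5.4-.5)
C=[onz("top",f(*p),20) for p in [(122,226),(595,193),(622,432),(140,467)]]
for c in C: print(c.round(1))
e=lambda a,b:(np.hypot(*(a-b)[:2]).round(1),np.degrees(np.arctan2(*(a-b)[1::-1])).round(1))
print(e(C[0],C[1]),e(C[3],C[2]),e(C[0],C[3]),e(C[1],C[2]))
print("ctr",np.mean(C,0))
for n,p,z in [("tab",(481,297),80),("catchL",(443,215),52),("catchR",(500,215),52),("catchFL",(447,345),52),("catchFR",(514,341),52),("barFL",(210,453),50),("barFR",(562,425),50),("barBL",(207,415),50),("barBR",(555,393),50),("jawtip",(267,345),95),("seat",(259,351),26),("pivot",(258,237),100)]:
    print(n,onz("top",f(*p),z).round(1))
E
```

```text
[553.2 -82.4  20. ]
[ 565.9 -358.5   20. ]
[ 424.3 -367.5   20. ]
[411.2 -88.9  20. ]
(np.float64(276.4), np.float64(92.6)) (np.float64(278.9), np.float64(92.7)) (np.float64(142.2), np.float64(2.6)) (np.float64(141.9), np.float64(3.6))
ctr [ 488.66091732 -224.32154876   20.        ]
tab [ 501.8 -280.    80. ]
catchL [ 551.9 -264.7   52. ]
catchR [ 551.  -297.2   52. ]
catchFL [ 476.5 -264.    52. ]
catchFR [ 477.8 -302.1   52. ]
barFL [ 418.  -127.9   50. ]
barFR [ 428.9 -327.5   50. ]
barBL [ 439.8 -126.9   50. ]
barBR [ 447.3 -324.3   50. ]
jawtip [ 477.  -158.8   95. ]
seat [ 477.  -159.2   26. ]
pivot [ 537.3 -155.5  100. ]
```

Measured: fixture yaw ≈ +2.9° and side lengths 276–279 × 142 (should be 280 × 145). Button and tab are at about (502,-280), the bar middle at (433,-227) and the nest at (477,-159). I'll move over the fixture and refine with the wrist camera.

```bash
python3 -m crank '{"travel":[[0.05,0.09,0.02],[0.1,0.17,0.02],[0.15,0.25,0.02],[0.2,0.33,0.02],[0.2,0.37,0.02],[0.2,0.37,0.02],[0.2,0.37,0.02],[0.2,0.37,0.02],[0.2,0.37,0.02],[0.2,0.37,0.02]],"spin":[-0.1,-0.2,-0.31,-0.31,-0.31,-0.31,-0.31,-0.31,-0.31,-0.31],"jaw":[0.085,0.085,0.085,0.085,0.085,0.085,0.085,0.085,0.085,0.085]}'
python3 - <<'E'
from h import *
from bench import snapshot,status
import pickle
i=camera_info("wrist"); im=snapshot("wrist"); cv2.imwrite("pics/w1.png",im); pickle.dump(i,open("w1.pkl","wb"))
print(status.read_state()["wrist_force"],-i["R"].T@i["t"])
E
```

```text
clock: 1.15
ee_pos: [440.2, -257.6, 251.3]
tcp_rot: [1.0, 0.029, 0.0, -0.001]
wrist_force: [-0.0, -0.5, -0.5]
finger_gap: 85.1
[-0.8589208  -0.78919007  0.32952909] [ 508.36361267 -254.07347651  393.29661284]
```

View pics/w1.png

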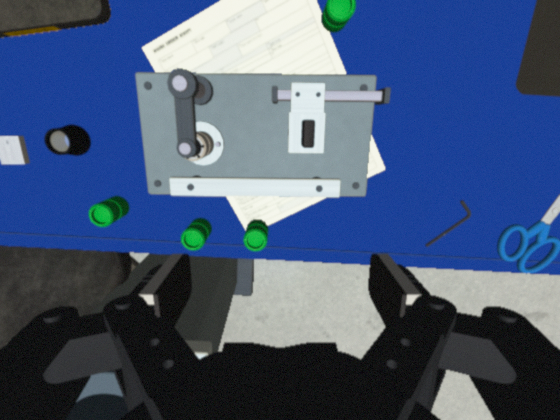

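The wrist image shows the whole fixture (corners about (137,73) to (366,195)), with the tab at (308,133), the jaw tip at (185,148) and the bar from (170,187) to (340,188). Now to measure these.

```bash
python3 - <<'E'
from h import *
import pickle
i=pickle.load(open("w1.pkl","rb"));im=cv2.imread("pics/w1.png")
c=cv2.resize(im[60:210,125:400],None,fx=2.9,fy=2.9,interpolation=cv2.INTER_CUBIC);cv2.imwrite("pics/w1c.png",c)
g=cv2.cvtColor(im,cv2.COLOR_BGR2GRAY)
# bar / catch bright mask
hsv=cv2.cvtColor(im,cv2.COLOR_BGR2HSV)
m=((hsv[...,2]>185)&(hsv[...,1]<40)).astype(np.uint8)
n,l,st,ce=cv2.connectedComponentsWithStats(m)
for k in range(1,n):
    if st[k,4]>200:
        r=cv2.minAreaRect(np.argwhere(l==k)[:,::-1].astype(np.float32)); print(st[k],[np.round(x,1) for x in r])
E
```

```text
[  142     0   204    75 11719] [array([243.5,  37. ]), array([ 74., 203.]), np.float64(90.0)]
[ 278   82  103   72 2618] [array([329. , 117.5]), array([ 71., 102.]), np.float64(90.0)]
[190 121  33  45 596] [array([207.7, 144.1]), array([30.1, 43.4]), np.float64(9.5)]
[367 135  18  43 407] [array([376.8, 156.7]), array([16.6, 42.2]), np.float64(5.2)]
[  0 136  24  28 582] [array([ 11.5, 149.5]), array([27., 23.]), np.float64(90.0)]
[ 169  178  172   52 4673] [array([254.2, 203.7]), array([171. ,  50.7]), np.float64(0.7)]
[ 235  260  149   97 9166] [array([311.7, 304.3]), array([147.5,  90. ]), np.float64(7.7)]
[ 412  269  148   78 4342] [array([485.7, 305.4]), array([152.7,  69.3]), np.float64(4.6)]
[ 434  371   59   49 1704] [array([463., 395.]), array([58., 48.]), np.float64(0.0)]
```

View pics/w1c.png

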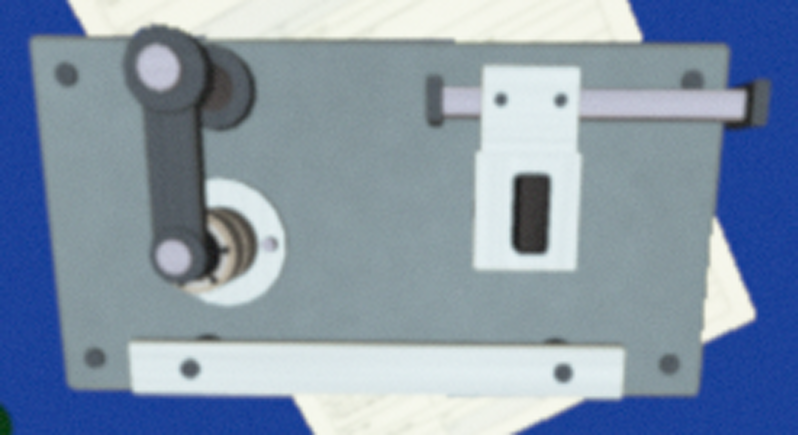

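```bash
python3 - <<'E'
from h import *
import pickle
i=pickle.load(open("w1.pkl","rb"))
f=lambda u,v:(125+(u+.5)/2.9-.5,60+(v+.5)/2.9-.5)
P=lambda p,z:onz("wrist",f(*p),z,i)
C=[P(p,20) for p in [(30,36),(729,43),(698,397),(70,388)]]
e=lambda a,b:(np.hypot(*(a-b)[:2]).round(1),np.degrees(np.arctan2(*(a-b)[1::-1])).round(2))
print(np.round(C,1).tolist(),e(C[0],C[1]),e(C[3],C[2]),e(C[0],C[3]),e(C[1],C[2]),np.mean(C,0))
B=[P(p,50) for p in [(130,342),(623,346),(623,398),(132,392)]]
print("bar",np.round(B,1).tolist(),e(B[0],B[1]),e(B[0],B[3]),np.mean(B,0))
S=[P(p,52) for p in [(474,151),(581,151),(578,270),(474,268)]]
print("catch",np.round(S,1).tolist(),e(S[0],S[1]),e(S[0],S[3]),np.mean(S,0))
T=[P(p,80) for p in [(512,173),(550,173),(548,254),(513,252)]]
print("tab",np.round(T,1).tolist(),np.mean(T,0),e(T[0],T[1]),e(T[0],T[3]))
print("jawtip",P((172,257),95), "pivot",P((158,67),100),"seat",P((228,243),26))
E
```

```text
[[552.9, -84.8, 20.0], [566.2, -361.0, 20.0], [422.1, -368.1, 20.0], [410.2, -92.1, 20.0]] (np.float64(276.5), np.float64(92.76)) (np.float64(276.3), np.float64(92.48)) (np.float64(142.9), np.float64(2.91)) (np.float64(144.2), np.float64(2.85)) [ 487.86502625 -226.49325094   20.        ]
bar [[438.4, -130.1, 50.0], [448.1, -326.3, 50.0], [426.9, -328.7, 50.0], [417.9, -130.1, 50.0]] (np.float64(196.5), np.float64(92.85)) (np.float64(20.5), np.float64(-0.1)) [ 432.81820936 -228.79937363   50.        ]
catch [[518.7, -262.1, 52.0], [521.0, -302.0, 52.0], [477.2, -305.2, 52.0], [475.6, -265.0, 52.0]] (np.float64(40.0), np.float64(93.3)) (np.float64(43.2), np.float64(3.74)) [ 498.1218775  -283.58894264   52.        ]
tab [[511.4, -275.0, 80.0], [512.1, -288.1, 80.0], [484.7, -289.9, 80.0], [484.7, -277.5, 80.0]] [ 498.21894737 -282.6328718    80.        ] (np.float64(13.1), np.float64(93.3)) (np.float64(26.8), np.float64(5.17))
jawtip [ 477.49848416 -161.6992591    95.        ] pivot [ 536.65145806 -160.51959619  100.        ] seat [ 477.42091824 -163.61722398   26.        ]
```

```bash
python3 - <<'E'
from bench import status
s=status.read_state();print(s["clock"],s["ee_pos"],s["tcp_rot"],s["q"])
E
```

```text
1.2 [ 438.96654257 -260.018156    251.27230396] [ 9.99630126e-01  2.71952838e-02  1.33578942e-05 -1.67695633e-04] [ 0.4212741   0.31179436  0.02929268  1.83640669 -0.01109166  0.99367504
 -1.06119075]
```

```bash
python3 -m crank '{"travel":[[0.03,-0.01,-0.04],[0.061,-0.02,-0.08],[0.061,-0.02,-0.12],[0.061,-0.02,-0.14],[0.061,-0.02,-0.155],[0.061,-0.02,-0.17],[0.061,-0.02,-0.18],[0.061,-0.02,-0.19],[0.061,-0.02,-0.19],[0.061,-0.02,-0.19]],"spin":[0.01,0.01,0.01,0.01,0.01,0.01,0.01,0.01,0.01,0.01],"jaw":[0.045,0.045,0.045,0.045,0.045,0.045,0.045,0.045,0.045,0.045]}'
python3 - <<'E'
from h import *
from bench import snapshot,status
i=camera_info("wrist"); im=snapshot("wrist"); cv2.imwrite("pics/w2.png",im)
E
```

```text
clock: 2.2
ee_pos: [499.3, -281.9, 61.5]
tcp_rot: [1.0, 0.03, 0.0, 0.0]
wrist_force: [0.4, -0.3, -0.1]
finger_gap: 44.8
```

View pics/w2.png

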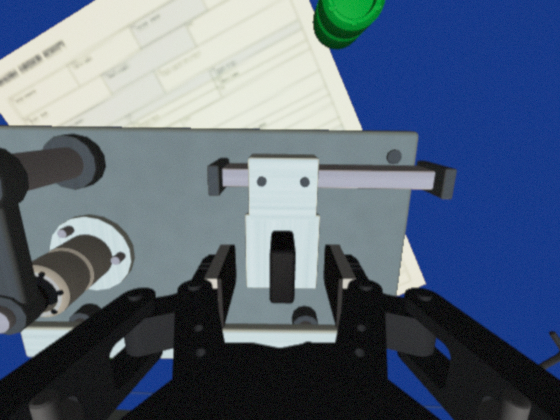

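The tab (282,265) is centred between the pads. Now I'll grip it.

```bash
python3 -m crank '{"travel":[[0,0,0],[0,0,0],[0,0,0],[0,0,0],[0,0,0],[0,0,0]],"spin":[0,0,0,0,0,0],"jaw":[0.03,0.015,0.005,0.005,0.005,0.005]}'
```

```text
clock: 2.85
ee_pos: [499.6, -281.7, 62.0]
tcp_rot: [1.0, 0.03, 0.001, 0.0]
wrist_force: [-1.2, 0.6, 6.5]
finger_gap: 10.6
```

```bash
python3 -m crank '{"travel":[[0.0005,-0.01,0],[0.001,-0.02,0],[0.0015,-0.03,0],[0.002,-0.04,0],[0.0025,-0.05,0],[0.0027,-0.055,0],[0.0027,-0.056,0],[0.0027,-0.056,0],[0.0027,-0.056,0],[0.0027,-0.056,0]],"spin":[0,0,0,0,0,0,0,0,0,0],"jaw":[0.005,0.005,0.005,0.005,0.005,0.005,0.005,0.005,0.005,0.005]}'
python3 - <<'E'
from h import *
from bench import snapshot,status
i=camera_info("wrist"); im=snapshot("wrist"); cv2.imwrite("pics/w3.png",im)
E
```

```text
clock: 3.85
ee_pos: [502.1, -335.2, 62.0]
tcp_rot: [1.0, 0.031, -0.0, -0.001]
wrist_force: [-3.2, 8.4, 11.5]
finger_gap: 10.7
```

View pics/w3.png

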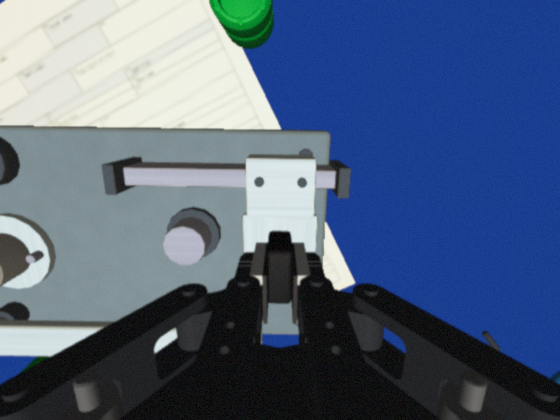

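The catch is against its end (moved ~54 mm), and the button is uncovered at (184,245) px. I'll measure its centre, then release the tab and rise.

```bash
python3 -m crank '{"travel":[[0,0,0],[0,0,0],[0,0,0],[0,0,0.03],[0,0,0.06],[0,0,0.09],[0,0,0.11],[0,0,0.11],[0,0,0.11]],"spin":[0,0,0,0,0,0,0,0,0],"jaw":[0.02,0.03,0.04,0.04,0.04,0.04,0.04,0.04,0.04]}'
python3 - <<'E'
from h import *
from bench import snapshot,status
import pickle
i=camera_info("wrist"); im=snapshot("wrist"); cv2.imwrite("pics/w4.png",im); pickle.dump(i,open("w4.pkl","wb"))
print(status.read_state()["ee_pos"])
c=cv2.resize(im[60:330,0:400],None,fx=2,fy=2,interpolation=cv2.INTER_CUBIC);cv2.imwrite("pics/w4c.png",c)
E
```

```text
clock: 4.8
ee_pos: [501.9, -337.7, 171.3]
tcp_rot: [1.0, 0.03, 0.0, 0.0]
wrist_force: [-0.6, -0.2, -0.6]
finger_gap: 39.8
[ 501.53783672 -337.42440036  170.50601866]
```

View pics/w4c.png

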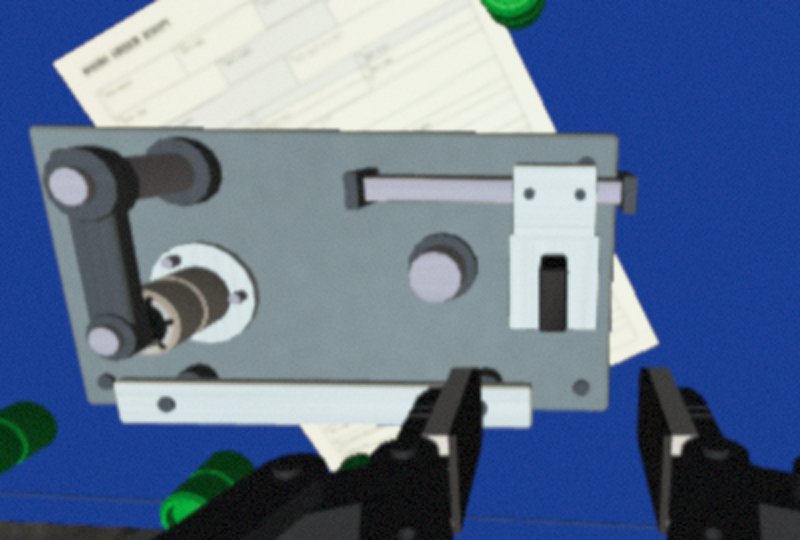

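```bash
python3 - <<'E'
from h import *
import pickle
i=pickle.load(open("w4.pkl","rb"))
P=lambda u,v,z:onz("wrist",((u+.5)/2-.5,60+(v+.5)/2-.5),z,i).round(1)
print("button",P(435,276,45),P(409,276,45),P(461,276,45)); print("catch L edge",P(511,236,52),P(510,328,52),"R",P(598,238,52)); print("seat ctr",P(203,293,26))
print("bar mid",(P(116,380,50)+P(122,423,50)+P(531,385,50)+P(531,427,50))/4)
E
```

```text
button [ 498.9 -280.7   45. ] [ 498.2 -268.8   45. ] [ 499.6 -292.6   45. ]
catch L edge [ 520.9 -315.3   52. ] [ 478.2 -316.5   52. ] R [ 522.4 -353.6   52. ]
seat ctr [ 478.1 -162.1   26. ]
bar mid [ 433.625 -229.475   50.   ]
```

Button at (499,-281), with the catch edge 35 mm to its right as specified. Now press it with the fingers shut.

```bash
python3 -m crank '{"travel":[[-0.003,0.03,0],[-0.003,0.0565,0],[-0.003,0.0565,-0.04],[-0.003,0.0565,-0.08],[-0.003,0.0565,-0.105],[-0.003,0.0565,-0.118],[-0.003,0.0565,-0.126],[-0.003,0.0565,-0.132],[-0.003,0.0565,-0.138],[-0.003,0.0565,-0.139]],"spin":[0,0,0,0,0,0,0,0,0,0],"jaw":[0.02,0,0,0,0,0,0,0,0,0]}'
```

```text
clock: 5.85
ee_pos: [499.0, -281.2, 33.0]
tcp_rot: [1.0, 0.03, 0.0, 0.0]
wrist_force: [-4.3, 2.8, 15.6]
finger_gap: -0.1
```

```bash
python3 -m crank '{"travel":[[0,0,-0.001],[0,0,-0.002],[0,0,-0.002],[0,0,-0.002],[0,0,-0.002],[0,0,-0.002]],"spin":[0,0,0,0,0,0],"jaw":[0,0,0,0,0,0]}'
python3 - <<'E'
from h import *
from bench import snapshot,status
cv2.imwrite("pics/w5.png",snapshot("wrist"))
E
```

```text
clock: 6.45
ee_pos: [499.1, -281.3, 32.9]
tcp_rot: [1.0, 0.03, 0.001, 0.0]
wrist_force: [-7.6, 4.5, 27.3]
finger_gap: -0.1
```

View pics/w5.png

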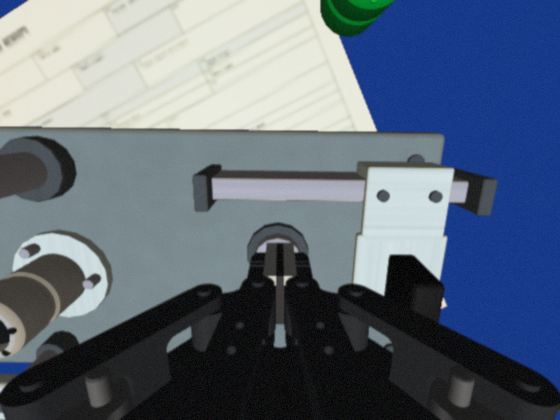

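The button is fully in (tip at 33 mm) and the clamp arm is gone from over the nest. I'll rise and look at the valve.

```bash
python3 -m crank '{"travel":[[0,0,0.04],[0,0,0.08],[0,0,0.12],[0,0.03,0.16],[-0.02,0.07,0.18],[-0.04,0.11,0.18],[-0.04,0.119,0.18],[-0.04,0.119,0.18],[-0.04,0.119,0.18],[-0.04,0.119,0.18]],"spin":[0,0,0,0,0,0,0,0,0,0],"jaw":[0,0.02,0.04,0.06,0.06,0.06,0.06,0.06,0.06,0.06]}'
python3 - <<'E'
from h import *
from bench import snapshot,status
import pickle
i=camera_info("wrist"); im=snapshot("wrist"); cv2.imwrite("pics/w6.png",im); pickle.dump(i,open("w6.pkl","wb"))
c=cv2.resize(im[40:290,120:520],None,fx=2,fy=2,interpolation=cv2.INTER_CUBIC);cv2.imwrite("pics/w6c.png",c)
E
```

```text
clock: 7.5
ee_pos: [459.5, -163.5, 210.2]
tcp_rot: [1.0, 0.03, 0.0, 0.0]
wrist_force: [-0.3, -1.0, -0.0]
finger_gap: 60.1
```

View pics/w6c.png

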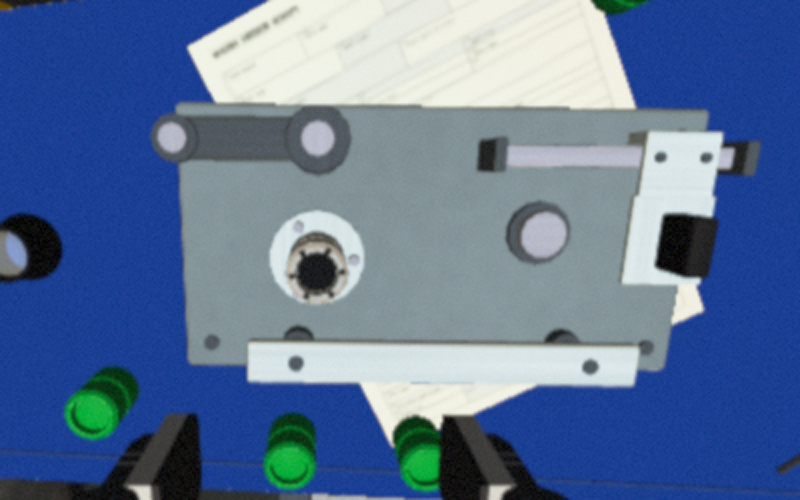

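The clamp is swung level to the left. The grey-brown valve stands alone in the nest at crop (316,272), while the similar bodies are green and stand off the fixture.

```bash
python3 - <<'E'
from h import *
import pickle
i=pickle.load(open("w6.pkl","rb"))
P=lambda u,v,z:onz("wrist",(120+(u+.5)/2-.5,40+(v+.5)/2-.5),z,i).round(1)
print("valve top",P(316,272,72),"L/R",P(286,272,72),P(347,272,72),"seat",P(317,256,26),"button",P(543,234,33),"jawtip",P(172,136,95))
print("bar mid",(P(248,343,62)+P(248,382,62)+P(638,346,62)+P(635,386,62))/4, P(248,343,62)-P(638,346,62))
print("proj tray",0)
E
```

```text
valve top [ 478.2 -160.9   72. ] L/R [ 477.3 -146.8   72. ] [ 479.  -175.4   72. ] seat [ 478.8 -161.1   26. ] button [ 498.6 -279.3   33. ] jawtip [534.5 -99.1  95. ]
bar mid [ 432.775 -227.875   62.   ] [-10.1 196.3   0. ]
proj tray 0
```

```bash
python3 -m crank '{"travel":[[0.01,0.001,-0.03],[0.019,0.001,-0.07],[0.019,0.001,-0.1],[0.019,0.001,-0.12],[0.019,0.001,-0.14],[0.019,0.001,-0.16],[0.019,0.001,-0.172],[0.019,0.001,-0.172],[0.019,0.001,-0.172]],"spin":[0,0,0,0,0,0,0,0,0],"jaw":[0.06,0.06,0.06,0.06,0.06,0.06,0.06,0.06,0.06]}'
python3 - <<'E'
from h import *
from bench import snapshot,status
cv2.imwrite("pics/w7.png",snapshot("wrist"))
E
```

```text
clock: 8.45
ee_pos: [478.2, -161.5, 38.4]
tcp_rot: [1.0, 0.03, -0.0, 0.0]
wrist_force: [0.0, -0.1, -0.8]
finger_gap: 60.0
```

View pics/w7.png

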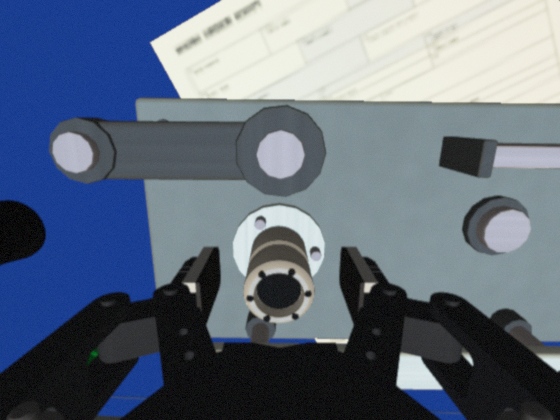

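The valve (278,290) is centred between the pads, so I'll grip and lift a little.

```bash
python3 -m crank '{"travel":[[0,0,0],[0,0,0],[0,0,0],[0,0,0],[0,0,0],[0,0,0],[0,0,0.01],[0,0,0.03],[0,0,0.06],[0,0,0.1]],"spin":[0,0,0,0,0,0,0,0,0,0],"jaw":[0.04,0.03,0.02,0.02,0.02,0.02,0.02,0.02,0.02,0.02]}'
python3 - <<'E'
from h import *
from bench import snapshot,status
cv2.imwrite("pics/w8.png",snapshot("wrist"));s=snapshot("side");cv2.imwrite("pics/s8.png",cv2.resize(s[130:350,180:380],None,fx=2.7,fy=2.7,interpolation=cv2.INTER_CUBIC))
E
```

```text
clock: 9.5
ee_pos: [476.9, -160.7, 139.1]
tcp_rot: [1.0, 0.03, -0.001, -0.0]
wrist_force: [1.0, -0.2, -1.7]
finger_gap: 28.4
```

View pics/w8.png

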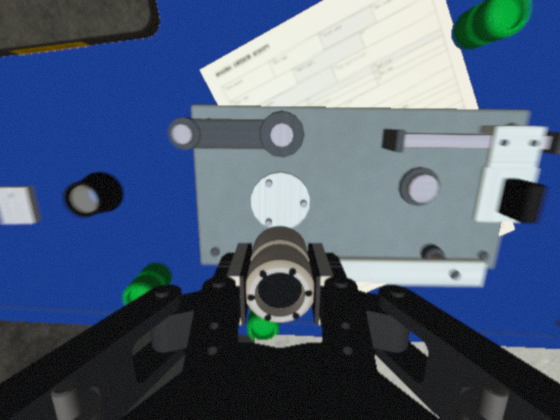

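View pics/s8.png

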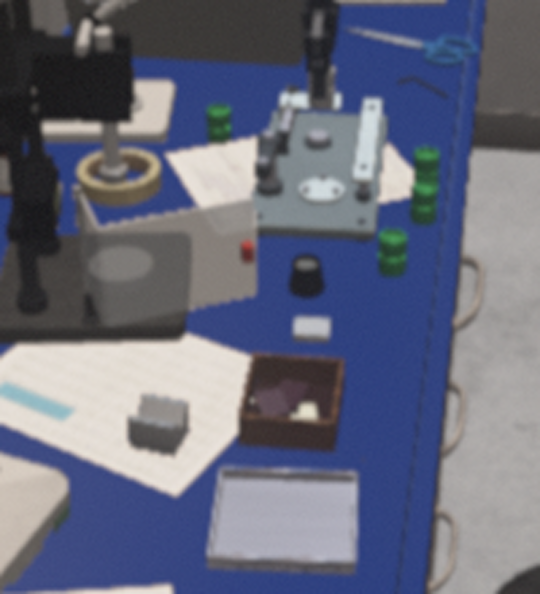

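The valve is held upright and the nest is empty. Next I'll measure the tray.

```bash
python3 - <<'E'
from h import *
t=cv2.imread("pics/top0.png")
cv2.imwrite("pics/tray.png",cv2.resize(t[225:300,105:245],None,fx=5,fy=5,interpolation=cv2.INTER_CUBIC))
E
```

```text
(no output)
```

View pics/tray.png

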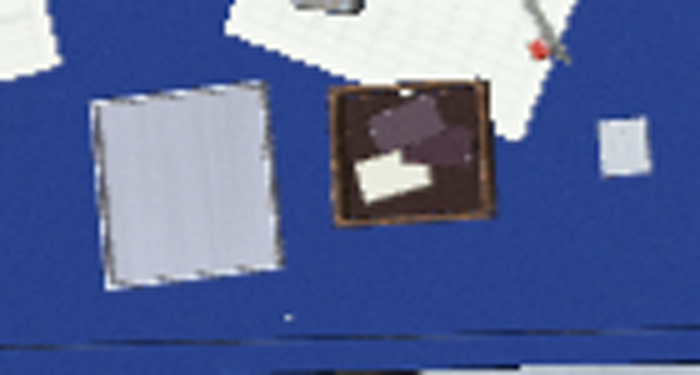

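```bash
python3 - <<'E'
from h import *
C=[onz("top",(105+(u+.5)/5-.5,225+(v+.5)/5-.5),14) for u,v in [(90,102),(267,82),(283,268),(107,290)]]
print(np.round(C,1).tolist(),np.mean(C,0)); e=lambda a,b:np.hypot(*(a-b)[:2]).round(1)
print(e(C[0],C[1]),e(C[0],C[3]))
E
```

```text
[[491.4, 425.6, 14.0], [501.2, 313.3, 14.0], [383.4, 303.1, 14.0], [372.5, 413.8, 14.0]] [437.12709865 363.97693751  14.        ]
112.7 119.4
```

Tray centre is (437,364), measuring 119 × 113 (should be 120 × 110). I'll carry the valve across at x≈430, z≈110.

```bash
python3 -m crank '{"travel":[[-0.02,0,0],[-0.042,0.02,-0.01],[-0.047,0.05,-0.02],[-0.047,0.09,-0.028],[-0.047,0.13,-0.028],[-0.047,0.17,-0.028],[-0.047,0.21,-0.028],[-0.047,0.25,-0.028],[-0.047,0.29,-0.028],[-0.047,0.33,-0.028]],"spin":[0,0,0,0,0,0,0,0,0,0],"jaw":[0.02,0.02,0.02,0.02,0.02,0.02,0.02,0.02,0.02,0.02]}'
python3 -m crank '{"travel":[[0,0.04,0],[0,0.08,0],[0,0.12,0],[0,0.15,0],[0,0.17,0],[0,0.18,0],[0,0.18,0],[0,0.18,0]],"spin":[0,0,0,0,0,0,0,0],"jaw":[0.02,0.02,0.02,0.02,0.02,0.02,0.02,0.02]}'
python3 - <<'E'
from h import *
from bench import snapshot,status
import pickle
i=camera_info("wrist"); im=snapshot("wrist"); cv2.imwrite("pics/w9.png",im); pickle.dump(i,open("w9.pkl","wb"))
E
```

```text
clock: 10.6
ee_pos: [430.6, 170.6, 110.5]
tcp_rot: [1.0, 0.03, 0.0, -0.0]
wrist_force: [1.1, -0.1, -1.6]
finger_gap: 28.2
clock: 11.4
ee_pos: [431.0, 347.5, 110.2]
tcp_rot: [1.0, 0.03, -0.0, 0.001]
wrist_force: [0.3, -1.1, -1.0]
finger_gap: 28.5
```

View pics/w9.png

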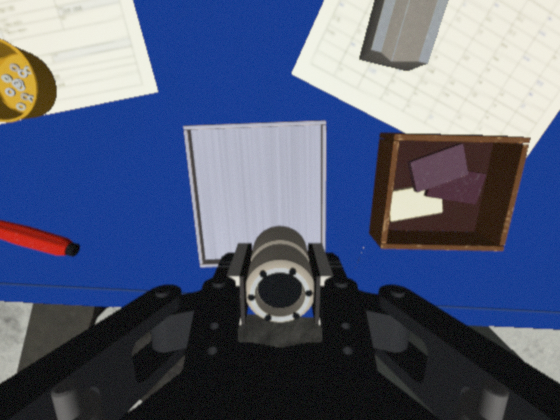

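The wrist view shows the low, empty grey tray, with rim corners (184,127), (326,122) and (200,268). The brown card box at (450,190) is the one to avoid.

```bash
python3 - <<'E'
from h import *
import pickle
i=pickle.load(open("w9.pkl","rb"))
a,b,c=[onz("wrist",p,14,i) for p in [(184,127),(326,122),(200,268)]]
print(a,b,c,(b+c)/2,np.hypot(*(a-b)[:2]),np.hypot(*(a-c)[:2]))
E
```

```text
[490.39130491 424.07997636  14.        ] [500.59899193 315.94837343  14.        ] [371.7354238  413.22526589  14.        ] [436.16720787 364.58681966  14.        ] 108.61234012111275 119.15134435573506
```

```bash
python3 -m crank '{"travel":[[0.0055,0.015,-0.02],[0.0055,0.015,-0.04],[0.0055,0.015,-0.06],[0.0055,0.015,-0.075],[0.0055,0.015,-0.083],[0.0055,0.015,-0.088],[0.0055,0.015,-0.091],[0.0055,0.015,-0.0925],[0.0055,0.015,-0.0935],[0.0055,0.015,-0.094]],"spin":[0,0,0,0,0,0,0,0,0,0],"jaw":[0.02,0.02,0.02,0.02,0.02,0.02,0.02,0.02,0.02,0.02]}'
python3 -m crank '{"travel":[[0,0,-0.0005],[0,0,-0.001],[0,0,-0.001],[0,0,-0.001]],"spin":[0,0,0,0],"jaw":[0.02,0.02,0.02,0.02]}'
```

```text
clock: 12.45
ee_pos: [436.6, 364.1, 16.6]
tcp_rot: [1.0, 0.03, 0.0, -0.0]
wrist_force: [0.0, -0.2, -1.4]
finger_gap: 28.0
clock: 12.85
ee_pos: [436.7, 364.1, 16.3]
tcp_rot: [1.0, 0.03, 0.0, -0.0]
wrist_force: [-2.6, -1.4, 9.2]
finger_gap: 28.3
```

Contact with the tray floor (about 10 N). Release and rise.

```bash
python3 -m crank '{"travel":[[0,0,0],[0,0,0],[0,0,0],[0,0,0],[0,0,0],[0,0,0.02],[0,0,0.05],[0,0,0.09],[0,0,0.11],[0,0,0.11]],"spin":[0,0,0,0,0,0,0,0,0,0],"jaw":[0.035,0.045,0.055,0.06,0.06,0.06,0.06,0.06,0.06,0.06]}'
python3 - <<'E'
from h import *
from bench import snapshot,status
import pickle
i=camera_info("wrist"); im=snapshot("wrist"); cv2.imwrite("pics/w10.png",im); pickle.dump(i,open("w10.pkl","wb"))
E
```

```text
clock: 13.85
ee_pos: [437.9, 365.1, 128.3]
tcp_rot: [1.0, 0.03, 0.002, -0.002]
wrist_force: [0.1, -0.7, 0.0]
finger_gap: 60.0
```

View pics/w10.png

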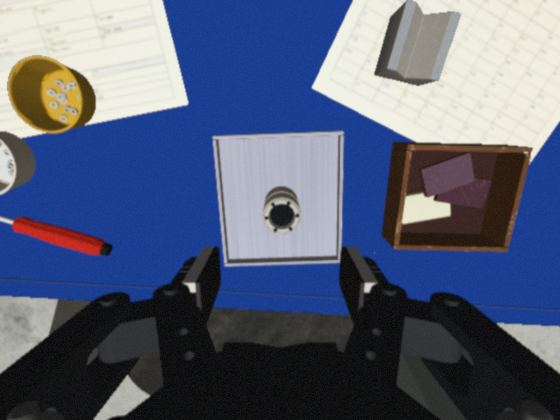

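The valve stands upright near the tray centre, at (282,213) px. Going back for the bar.

```bash
python3 -m crank '{"travel":[[-0.0065,-0.03,-0.005],[-0.0065,-0.07,-0.015],[-0.0065,-0.11,-0.015],[-0.0065,-0.15,-0.015],[-0.0065,-0.19,-0.015],[-0.0065,-0.23,-0.015],[-0.0065,-0.27,-0.015],[-0.0065,-0.31,-0.015],[-0.0065,-0.35,-0.015],[-0.0065,-0.39,-0.015]],"spin":[0,0,0,0,0,0,0,0,0,0],"jaw":[0.04,0.02,0,0,0,0,0,0,0,0]}'
python3 -m crank '{"travel":[[0,-0.04,0],[0,-0.08,0],[0,-0.12,0],[0,-0.16,0],[0,-0.19,0],[0.003,-0.2023,0],[0.003,-0.2023,0],[0.003,-0.2023,0]],"spin":[0,0,0,0,0,0,0,0],"jaw":[0,0,0,0,0,0,0,0]}'
python3 - <<'E'
from h import *
from bench import snapshot,status
cv2.imwrite("pics/w11.png",snapshot("wrist"));s=snapshot("side");cv2.imwrite("pics/s11.png",cv2.resize(s[130:350,180:380],None,fx=2.7,fy=2.7,interpolation=cv2.INTER_CUBIC))
E
```

```text
clock: 14.9
ee_pos: [429.0, -27.6, 109.3]
tcp_rot: [1.0, 0.031, -0.001, -0.0]
wrist_force: [0.5, 0.2, -0.5]
finger_gap: -0.1
clock: 15.7
ee_pos: [432.7, -226.8, 109.6]
tcp_rot: [1.0, 0.031, -0.001, -0.001]
wrist_force: [-1.2, -0.9, 0.1]
finger_gap: 0.1
```

View pics/w11.png

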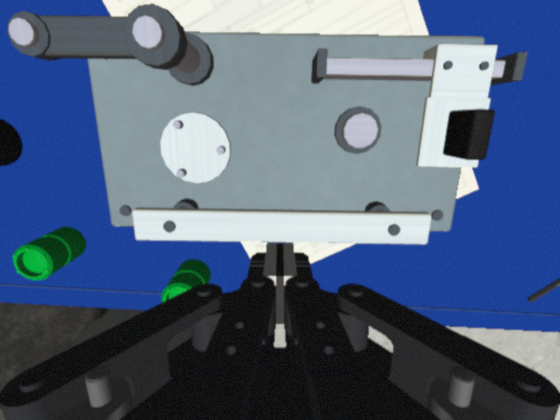

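View pics/s11.png

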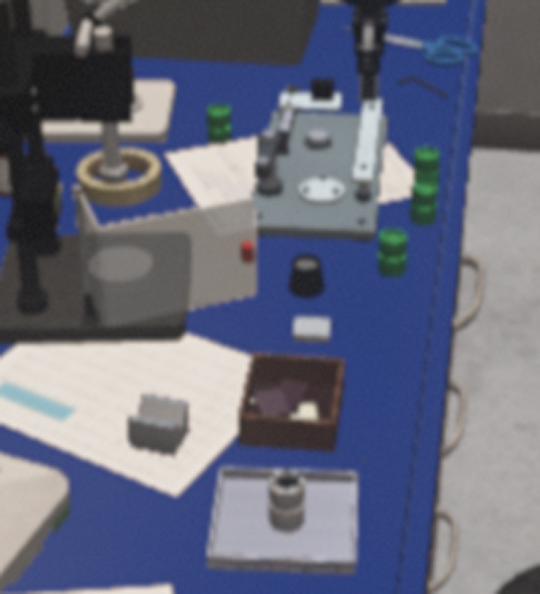

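The fingers are over the bar's middle (bar spans 135–430 px, fingers at 282). The side view confirms the valve is upright in the tray. Pressing now.

```bash
python3 -m crank '{"travel":[[0,0,-0.025],[0,0,-0.04],[0,0,-0.045],[0,0,-0.048],[0,0,-0.051],[0,0,-0.054],[0,0,-0.057],[0,0,-0.06],[0,0,-0.06],[0,0,-0.06]],"spin":[0,0,0,0,0,0,0,0,0,0],"jaw":[0,0,0,0,0,0,0,0,0,0]}'
```

```text
clock: 16.8
ee_pos: [433.1, -228.8, 50.2]
tcp_rot: [1.0, 0.03, 0.0, 0.0]
wrist_force: [-0.9, 0.6, 0.6]
finger_gap: 0.1
```

```bash
python3 -m crank '{"travel":[[0,0,-0.0005],[0,0,-0.001],[0,0,-0.0015],[0,0,-0.002],[0,0,-0.002],[0,0,-0.002],[0,0,-0.002]],"spin":[0,0,0,0,0,0,0],"jaw":[0,0,0,0,0,0,0]}'
python3 - <<'E'
from h import *
from bench import snapshot,status
cv2.imwrite("pics/w12.png",snapshot("wrist"))
E
```

```text
clock: 17.5
ee_pos: [433.2, -229.0, 49.7]
tcp_rot: [1.0, 0.03, 0.001, 0.001]
wrist_force: [-3.0, 1.9, 25.2]
finger_gap: -0.2
```

View pics/w12.png

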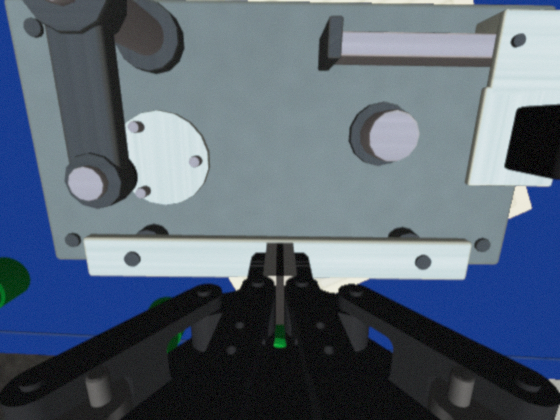

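The clamp is shut and the bar is down and level. Back to the tab to slide the catch home.

```bash
python3 -m crank '{"travel":[[0,0,0.03],[0,0,0.07],[0.03,-0.04,0.08],[0.05,-0.08,0.08],[0.069,-0.108,0.08],[0.069,-0.108,0.07],[0.069,-0.108,0.06],[0.069,-0.108,0.05],[0.069,-0.108,0.05],[0.069,-0.108,0.05]],"spin":[0,0,0,0,0,0,0,0,0,0],"jaw":[0,0,0.02,0.04,0.045,0.045,0.045,0.045,0.045,0.045]}'
python3 - <<'E'
from h import *
from bench import snapshot,status
cv2.imwrite("pics/w13.png",snapshot("wrist"))
E
```

```text
clock: 18.55
ee_pos: [501.7, -335.5, 98.0]
tcp_rot: [1.0, 0.031, -0.0, -0.0]
wrist_force: [0.0, -0.6, 0.1]
finger_gap: 44.7
```

View pics/w13.png

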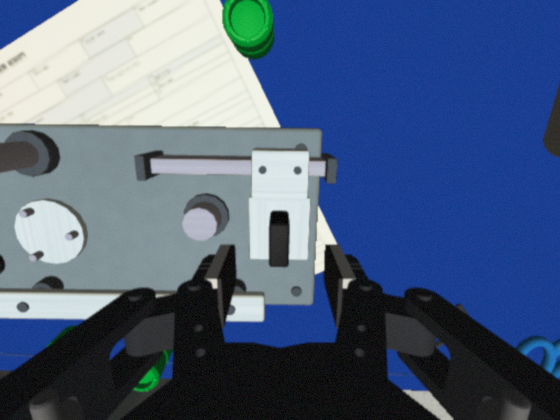

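```bash
python3 -m crank '{"travel":[[0,0,-0.015],[0,0,-0.03],[0,0,-0.036],[0,0,-0.036],[0,0,-0.036],[0,0,-0.036],[0,0,-0.036],[0,0,-0.036],[0,0,-0.036],[0,0,-0.036]],"spin":[0,0,0,0,0,0,0,0,0,0],"jaw":[0.045,0.045,0.045,0.045,0.03,0.02,0.005,0.005,0.005,0.005]}'
python3 -m crank '{"travel":[[-0.0005,0.01,0],[-0.001,0.02,0],[-0.0015,0.03,0],[-0.002,0.04,0],[-0.0025,0.05,0],[-0.0027,0.054,0],[-0.0027,0.056,0],[-0.0027,0.057,0],[-0.0027,0.057,0],[-0.0027,0.057,0]],"spin":[0,0,0,0,0,0,0,0,0,0],"jaw":[0.005,0.005,0.005,0.005,0.005,0.005,0.005,0.005,0.005,0.005]}'
python3 - <<'E'
from h import *
from bench import snapshot,status
cv2.imwrite("pics/w14.png",snapshot("wrist"))
E
```

```text
clock: 19.6
ee_pos: [502.3, -335.1, 63.3]
tcp_rot: [1.0, 0.03, 0.0, -0.001]
wrist_force: [-1.2, 4.5, 6.9]
finger_gap: 10.5
clock: 20.6
ee_pos: [499.7, -280.0, 63.3]
tcp_rot: [1.0, 0.03, 0.001, 0.001]
wrist_force: [-0.8, -2.8, 7.4]
finger_gap: 10.7
```

View pics/w14.png

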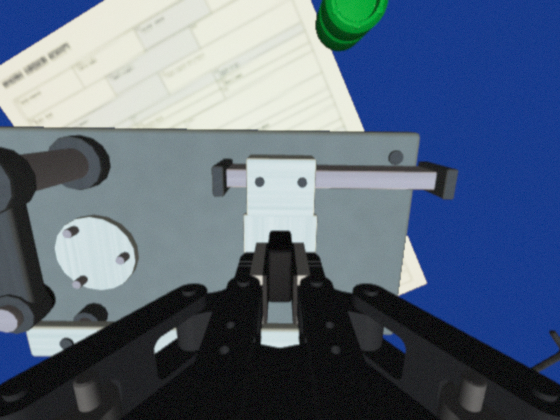

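```bash
python3 -m crank '{"travel":[[0,0.0015,0],[0,0.0015,0],[0,0,0],[0,0,0],[0,0,0],[0,0,0.03],[0,0,0.07],[-0.02,0,0.12],[-0.05,0,0.16],[-0.05,0,0.17]],"spin":[0,0,0,0,0,0,0,0,0,0],"jaw":[0.005,0.005,0.02,0.035,0.045,0.045,0.045,0.045,0.045,0.045]}'
python3 -m crank '{"travel":[[0,0,0],[0,0,0],[0,0,0]],"spin":[0,0,0],"jaw":[0.045,0.045,0.045]}'
python3 - <<'E'
from h import *
from bench import snapshot,status
i=camera_info("wrist");im=snapshot("wrist")
cv2.imwrite("pics/w15.png",im);s=snapshot("side");cv2.imwrite("pics/s15.png",cv2.resize(s[130:350,180:380],None,fx=2.7,fy=2.7,interpolation=cv2.INTER_CUBIC))
import pickle;pickle.dump(i,open("w15.pkl","wb"))
E
```

```text
clock: 21.65
ee_pos: [447.4, -280.2, 236.3]
tcp_rot: [1.0, 0.029, 0.001, 0.001]
wrist_force: [1.2, -0.8, -0.9]
finger_gap: 45.1
clock: 21.95
ee_pos: [449.3, -278.6, 230.9]
tcp_rot: [1.0, 0.031, -0.001, -0.001]
wrist_force: [0.0, -0.3, 0.7]
finger_gap: 45.1
```

View pics/w15.png

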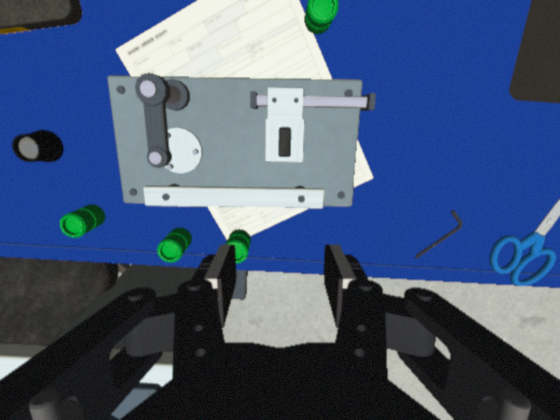

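View pics/s15.png

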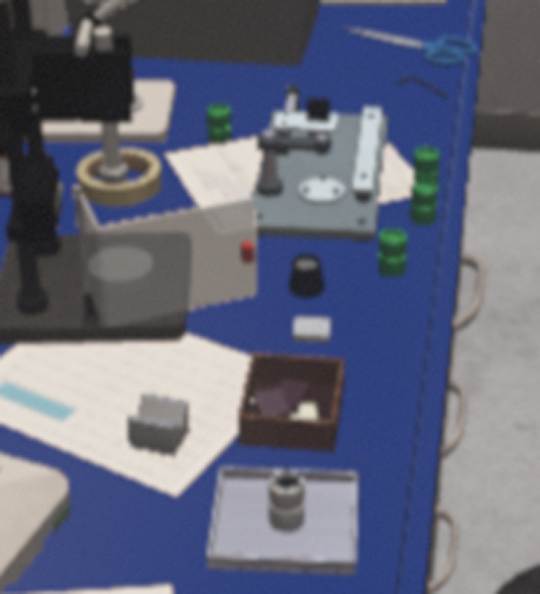

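The final views show the clamp shut over the empty nest, the bar level, the catch home and the valve upright in the tray. One last check on the catch position and bar height.

```bash
python3 - <<'E'
from h import *
import pickle
i=pickle.load(open("w15.pkl","rb"))
print("tab",onz("wrist",(284.5,127),80,i),onz("wrist",(285,157),80,i))
a,b=onz("wrist",(144,196),50,i),onz("wrist",(324,198),50,i);print("bar",a,b,np.linalg.norm(a-b), "px length if down/up",[np.linalg.norm(proj("wrist",[438-10.5*0+4.9,-128.5,z],i)-proj("wrist",[438+9.8,-328,z],i)).round(1) for z in (50,62)])
j=pickle.load(open("w10.pkl","rb"))
v=onz("wrist",(282,214),49,j); print("valve",v)
E
```

```text
tab [ 512.0330386  -279.29632376   80.        ] [ 484.06582813 -281.64452778   80.        ]
bar [ 428.16635251 -129.65320498   50.        ] [ 438.32100208 -328.42504566   50.        ] 199.03105675963837 px length if down/up [np.float64(182.5), np.float64(189.1)]
valve [437.70847106 363.33026162  49.        ]
```

```bash
python3 -c "
from bench import ticket
print(ticket.close_job())"
```

```text
the job is handed in; nothing more can be done
None
```

The valve body is out of the fixture and upright in the steel tray. The empty clamp is shut and the catch is back over the button. I handed the job in at about 22 s of the 72 s allowed; no verdict was reported.

I did it in the required order:
1. **Catch aside:** I gripped the tab and slid it about 54 mm until it came up against its end.
2. **Button:** I pressed it with the shut fingers until the tip was at 33 mm, and the clamp swung open.
3. **Valve body:** I lifted it out, carried it past the press on the robot's side, and set it on the tray floor at about 10 N of contact before letting go.
4. **Bar:** I pressed it at its middle until the tip was at 50 mm (about 25 N), and the clamp shut.
5. **Catch home:** I gripped the tab again and slid it back about 55 mm.

Last checks:
- **Valve body:** it stands upright about 1–2 mm from the tray centre.
- **Catch:** the tab centre is within about 2 mm of where I first measured it, which is inside the 6 mm allowed and about the accuracy of the camera calibration.
- **Bar:** it looks level, and its measured length of 199 mm (200 mm nominal) at 50 mm height matches the down position.
- **Clamp and bench:** the clamp is over the empty nest. The loose items looked unmoved by eye; I did not measure them.
- **Robot:** the gripper is clear above the fixture with no contact force.

No check failed. The top and wrist cameras disagreed by up to 4 mm on the tab and button position, so I went with the closer wrist view.

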